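# Unload the idler-roller run-in rig

### The job

The idler rollers have finished running in. First turn the rig's mode dial from its running mark to the square unload mark; then flip the cam lever fully open, lower every roller that is in the rig out of its slots and lay it in the steel tray, and finally shut the cam lever fully again. Leave the other things on the bench where they are.

Things in the scene. Friction and masses are not known exactly. Their poses are not given: they have to be found in the camera images.
- rig: grey and green run-in rig fixed to the bench. Origin at bench height under the middle seat; x points from its open front to its back, y along the axles, z up. Three stations 105 mm apart along y, each with two slotted 8 mm cheek plates (64 mm clear gap between them, plate tops 158 mm above the bench). Green back beam: face 60 mm behind the seats, top 118 mm above the bench
- seat1 (a point): centre of the seated axle at the station farthest from the lever, 130 mm above the bench. Slot of every station: the 12 mm axle rests on a flat saddle between a stop 8 mm behind its centre and a 4 mm high lip 8 to 14 mm in front; roof 18 mm above its centre. In front of the lip the slot, 22 mm wide, slopes forward and down at 45 degrees; its end is open
- seat2 (a point): centre of the seated axle at the middle station, 130 mm above the bench. Way out at every station, for the axle's centre as (rig x, height) from the seat in mm: (0, 8), (-19, 8), (-60, -32), (-80, -32); there it is clear to be raised. The slot's roof reaches forward to x = -60, so a roller cannot be lifted straight up out of its seat
- seat3 (a point): centre of the seated axle at the station next to the lever, 130 mm above the bench
- cam_lever (a joint): angle of the cam lever: 0 fully shut (leaning 0.6 rad back from upright; six cam fingers stand in front of the axle ends), 1.9 fully open (swung to the rig's -x, leaning 1.3 rad forward of upright; cam fingers low, out of the way). Stays where it is left (friction, about 2.5 N at the handle)
- lever_hinge (a point): point on the lever's hinge axis (which runs along the rig's y), level with the middle of the handle bar, 68 mm above the bench, 14 mm in front of the seats
- lever_grip (a point): middle of the lever's black handle bar, a round bar 16 mm thick, 52 mm long along the rig's y, pointing away from the rig, 120 mm from the hinge axis; it moves with the lever
- roller1: idler roller: aluminium drum 52 mm in diameter, 46 mm wide, with black rubber edges; hub 22 mm in diameter, 58 mm long; steel axle 12 mm in diameter, 94 mm long; 0.2 to 0.4 kg. Origin at its centre, y axis along the axle (x and z turn as it rolls). Starts at seat1 if present
- roller2: same kind of roller, starts at seat2 if present
- roller3: same kind of roller, starts at seat3 if present
- tray: loose open steel tray, 300 mm (its x) by 150 mm (its y), 30 mm tall, 4 mm walls and floor. Origin at the centre of its underside, z up. A roller lying on its floor has its centre 30 mm above the tray's underside
- pod: grey control box fixed to the bench, 150 by 150 mm, 70 mm tall, the mode dial on top. Origin at the centre of its underside, z up. White marks on top, 50 mm from the dial's axis, as dial values: a short bar 0, the SQUARE unload mark 0.6, then the running marks: one dot 1.2, two dots 1.8, three dots 2.4
- dial (a joint): angle of the mode dial, growing clockwise seen from above, detents (about 0.05 N m) every 0.6 rad from 0 to 2.4. The bar grip's white-striped end is the pointer; it points at the angle 1.2 - value, counter-clockwise from the pod's x axis. The square unload mark is at 0.6
- dial_grip (a point): point on the dial's axis at the height to grip, 100 mm above the bench. The bar grip is 62 mm long, 14 mm thick and stands from 79 to 107 mm above the bench, on a disc 68 mm in diameter (its top 79 mm above the bench)
- wrench: bystander: steel open-end wrench, 200 mm long, lying on the bench. Origin on its underside or lower side; not to be disturbed
- screwdriver: bystander: screwdriver, 190 mm long, lying on the bench. Origin on its underside or lower side; not to be disturbed
- oil_bottle: bystander: blue oil bottle, 72 mm across, 190 mm tall, behind the rig. Origin on its underside or lower side; not to be disturbed
- spray_can: bystander: white spray can, 62 mm across, 170 mm tall, behind the rig's lever end. Origin on its underside or lower side; not to be disturbed
- dish: bystander: white china dish, 150 mm across, 45 mm tall, left of the tray. Origin on its underside or lower side; not to be disturbed
Things that resemble listed ones, but are neither listed nor needed, are in the scene too. Leave any blue look-alike of the roller3 alone.

How it is judged:
By the outcome, as a careful person would: the job done as asked, in the order asked, and still so for the second after the job is handed in, with the robot touching nothing.
Of roller1, roller2, roller3 only 2 to 3 are there at a start; the rules pass over those that are not, and their reading is None.
At some moment in a run one of tray may be knocked a few centimetres aside while the robot is not near it.
Once in a run the grip may slacken for a moment while it holds something.
It also fails if it takes over 210 s, if anything falls off the work surface, if the arm or the gripper's body presses on something with over 40 N, if the wrist force passes 120 N, or if a joint passes its speed limit or range.

### The arm

A 7-joint arm with a two-finger parallel gripper is mounted at the origin on the work surface. World frame = base frame: x ahead of the robot, y to its left, z up, the work surface at z = 0. Lengths are in mm, angles in rad, forces in N, time in s.
With the tool pointing down it reaches from about 425 to 825 mm from the base axis. Payload 3.6 kg.
Tool frame: the origin (TCP) lies midway between the tips of the shut fingers; the grasp point (between the pads) lies 19 mm behind it; z points along the fingers, y is the line along which they close (so a half turn about z gives the same grasp; the last joint's range is limited). The gripper opens to 93 mm and grips with 3 to 60 N. Pads are 15 mm wide; open, the fingers measure 128 mm over their backs; the gripper's body (75 mm by 188 mm) begins 65 mm behind the grasp point.
Start: joints at [-1.337, 0.615, -0.013, 1.423, 0.008, 1.103, -0.04], TCP at [167.572, 627.998, 218.64] pointing down, gripper open.
Joint ranges: [-3.12, 3.12], [-0.3, 2.06], [-1.34, 1.32], [0.26, 2.42], [-1.36, 4.5], [0.01, 1.98], [-2.84, 2.84]. Speed limits (rad/s): [2.79, 2.79, 3.14, 3.14, 3.14, 3.14, 3.14].

### API

Orientations are given as a unit quaternion [w, x, y, z].
In Python, from cell import robot, cams, order gives the robot as it stands.
- The arm moves only by the shell command python3 -m pendant 'ROWS' [OPENING] [FORCE]. ROWS is JSON, a list of rows, each a list of 4 numbers: the shift along the tool's x, y, z in cm, then the turn about the tool's z in degrees. In form: [[x, y, z, spin], ...]. A call has exactly 10 rows; each row is the pose to reach, as a shift and turn from the pose commanded when the call began, along the tool's axes at that moment; what a row does not reach only later rows make up. A row lasts 1/8 s, in which the tool goes at most 62.5 mm and 10.7 degrees, less where a joint would pass 70% of its speed; a pose out of reach is approached as far as the arm can. A call with a gripper value outside its range is refused whole. OPENING is the closure, from -1 (fully open) to 1 (shut), so that 0 is half open, set as the call begins (- or left out, the last holds). The fingers move at their own pace and stop on an object; FORCE is the grip in N (left out, the last holds). Time passes only in rows, so rows that repeat a pose let the fingers close, or fill a call up. It gives the time, the measured TCP pose, the force, the opening and the grip force at its end, in the units of the state.
- robot.sense(): the state, without advancing time (a new reading comes with each control period).
- cams.get_image(name): name is "scene" or "top" or "wrist"; returns the picture (420x560x3 uint8, red, green, blue); there is no depth.
- cams.camera_info(name): a dict with "mtx" (3x3 intrinsics, pixels), "view" (4x4, takes a point from world to camera coordinates); the wrist camera has in their place "tool_from_camera" (4x4, takes a point from camera to tool coordinates, whose origin is the TCP and whose axes are the flange's). Camera axes: x right, y down, z forward; pixel columns grow to the right and rows downward; lengths in mm; the calibration is good to about 2 mm. The wrist camera is an equidistant fisheye: a pixel r from the principal point sees the ray r / f radians off the axis. A picture is of the moment at which its call begins: read the wrist's pose just before it. camera_info takes no time and is no camera call.
- order.close_job(): hands the job in; it is judged then, once.
The state is a dict: "clock": time; "q": joint angles; "dq": joint speeds; "joint_efforts": joint torques, N m; "ee_pos": TCP position; "ee_rot": TCP orientation; "force": force on the tool from outside, world axes, zero at the start; "wrist_torque": the same for the moment, N m; "opening": finger opening in mm; "finger_force": force on a finger pad.
Only numpy, scipy, OpenCV 4.12 (cv2) and the standard library are available. Lean on these libraries where they do the work, as an engineer would, in place of code of your own. Each camera call takes 0.05 s, during which the arm holds its last target. There are 200 camera calls.

## Working session

There is one attempt and no reset: what is moved stays moved. The work goes in short steps, Python scripts to look and compute and a shell command to move; the robot and the scene stay as the last step left them, time stands still between calls to the robot, and variables do not carry over. Pictures are saved under pics/ and viewed, at most 14 in all, crops included, and the job is handed in when it is done.

```bash
ls; mkdir -p pics; python3 - <<'E'
from cell import robot,cams
import cv2,json
s=robot.sense();print({k:(v if not hasattr(v,'tolist') else v.tolist()) for k,v in s.items()})
for n in("scene","top","wrist"):
    cv2.imwrite(f"pics/{n}0.png",cams.get_image(n)[:,:,::-1]);print(n,{k:(v.round(3).tolist() if hasattr(v,'round') else v) for k,v in cams.camera_info(n).items()})
E
```

```text
pics
{'clock': 0.0, 'q': [-1.3364713706935707, 0.6158964921253665, -0.012596668268314596, 1.4248842243676265, 0.008111053955106707, 1.103393783790542, -0.040415256649571595], 'dq': [-0.0002995603843612478, 0.0008589370739267408, -0.00047165410375448163, 0.001123908786349171, -0.0016167661521503496, -0.0008817188015460719, -0.0005080510934013456], 'joint_efforts': [-0.00018592864762467798, -45.89277505874634, 0.2089585829526186, -16.574512124061584, -0.06104998989030719, 0.020485963323153555, 0.00022116150830697734], 'ee_pos': [167.4224247337906, 627.2541015741921, 217.50084874115916], 'ee_rot': [-0.00013615165545400758, 0.13002316696549626, 0.9915101482436375, -0.0012583500584397438], 'force': [0.5522799183434662, -0.4143052376468378, -0.24073812847317827], 'wrist_torque': [-0.0033159890772173836, -0.016339740506373702, 0.00741705020363861], 'finger_force': 0.0, 'opening': 92.71813842733842}
scene {'mtx': [[483.278, 0.0, 283.599], [0.0, 483.278, 214.099], [0.0, 0.0, 1.0]], 'view': [[0.487, 0.873, 0.01, -315.689], [0.718, -0.394, -0.573, -319.987], [-0.497, 0.287, -0.819, 1770.349], [0.0, 0.0, 0.0, 1.0]]}
top {'mtx': [[485.798, 0.0, 274.408], [0.0, 485.798, 214.504], [0.0, 0.0, 1.0]], 'view': [[-0.028, -0.999, -0.026, 95.712], [-0.982, 0.033, -0.187, 587.179], [0.187, 0.02, -0.982, 1307.31], [0.0, 0.0, 0.0, 1.0]]}
wrist {'mtx': [[325.192, 0.0, 282.972], [0.0, 325.192, 205.383], [0.0, 0.0, 1.0]], 'tool_from_camera': [[0.0, -0.964, -0.264, 73.546], [1.0, 0.0, 0.001, -0.568], [-0.0, -0.264, 0.964, -166.672], [0.0, 0.0, 0.0, 1.0]]}
```

View pics/scene0.png

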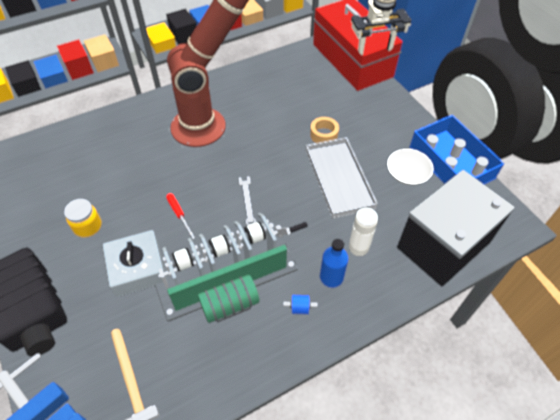

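View pics/top0.png

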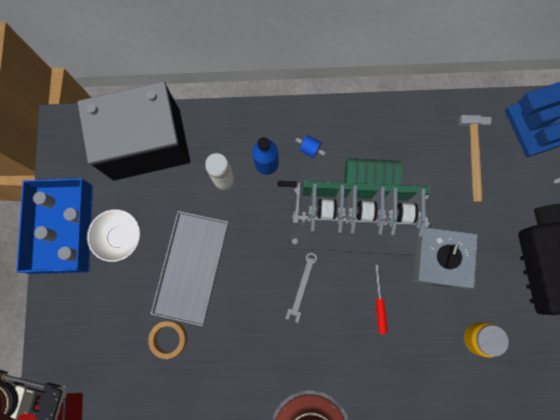

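The scene and top views show three rollers in the rig (top: about (328,209), (367,211), (407,213)), with the lever handle at (288,184). The pod is at (447,257) and the tray at (190,268). The blue look-alike lies at (311,146), outside the rig, so I leave it alone.

```bash
cat > h.py <<'E'
import numpy as np,cv2
from cell import robot,cams
from scipy.spatial.transform import Rotation as R
def tool():
    s=robot.sense();q=np.array(s["ee_rot"]);return R.from_quat(np.r_[q[1:],q[0]]).as_matrix(),np.array(s["ee_pos"])
def ray(n,uv,T=None):
    i=cams.camera_info(n);K=np.array(i["mtx"]);d=np.array([(uv[0]-K[0,2])/K[0,0],(uv[1]-K[1,2])/K[1,1],1.])
    if n=="wrist":
        a=np.hypot(d[0],d[1]);d=np.r_[d[:2]/max(a,1e-9)*np.sin(a),np.cos(a)]
        M=np.array(i["tool_from_camera"]);Rt,p=T or tool();return Rt@M[:3,3]+p,Rt@M[:3,:3]@d
    V=np.array(i["view"]);return -V[:3,:3].T@V[:3,3],V[:3,:3].T@d
def onz(n,uv,z,T=None):
    o,d=ray(n,uv,T);return (o+d*(z-o[2])/d[2])[:2]
def proj(n,P,T=None):
    i=cams.camera_info(n);K=np.array(i["mtx"]);P=np.asarray(P,float)
    if n=="wrist":
        M=np.array(i["tool_from_camera"]);Rt,p=T or tool();c=M[:3,:3].T@(Rt.T@(P-p)-M[:3,3]);r=np.hypot(c[0],c[1]);c=c[:2]/r*np.arctan2(r,c[2])
        return c*K[0,0]+K[:2,2]
    V=np.array(i["view"]);c=V[:3,:3]@P+V[:3,3];return c[:2]/c[2]*K[0,0]+K[:2,2]
E
python3 - <<'E'
from h import *
a=cv2.imread("pics/top0.png")
# crop
c=cv2.resize(a[150:300,270:485],None,fx=3.7,fy=3.7,interpolation=3);cv2.imwrite("pics/c1.png",c)
print("rollers",[onz("top",p,130).round() for p in((328,209),(367,211),(407,213))])
print("tray",[onz("top",p,30).round() for p in((180,212),(227,219),(203,325),(152,315))])
print("dial",onz("top",(450,257),95).round())
print("lever",onz("top",(287,184),165).round())
print("robot start tcp proj",proj("top",[167,628,217]))
E
```

```text
rollers [array([586., -66.]), array([ 577., -169.]), array([ 568., -273.])]
tray [array([611., 350.]), array([586., 214.]), array([292., 284.]), array([323., 426.])]
dial [ 452. -386.]
lever [649.  40.]
robot start tcp proj [ 43.00815482 386.56467702]
```

View pics/c1.png

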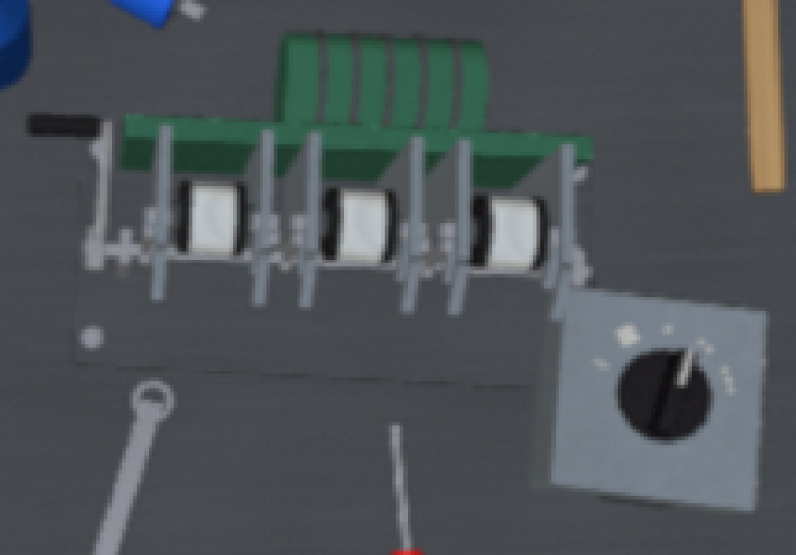

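View pics/wrist0.png

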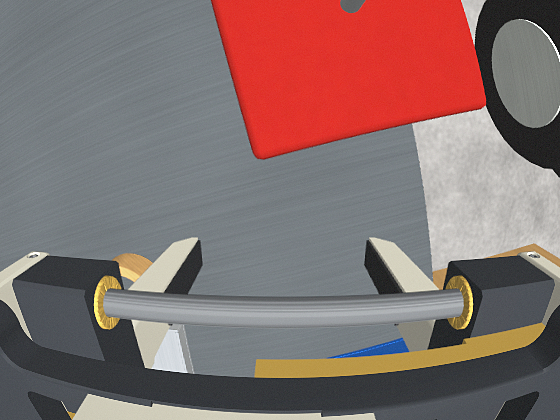

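Measured: rig yaw ≈ -5°, seat spacing ≈ 104 mm (105 given), tray sides ≈ 300×142, and the lever handle at rig x = 54, as expected for shut. The dial pointer is near the two dots (value 1.8). I'll go to the dial now.

```bash
cat >> h.py <<'E'
def go(p,yaw=None):
    "print tool-frame shift (cm) and spin (deg) to TCP p with tool-y yaw (deg)"
    Rt,c=tool();d=Rt.T@(np.array(p,float)-c)/10;y0=np.degrees(np.arctan2(Rt[1,1],Rt[0,1]))
    sp=0 if yaw is None else -((yaw-y0+180)%360-180)
    print("at",c.round(1),"yaw",y0.round(1),"-> shift cm",d.round(2),"spin",round(sp,1))
E
python3 -m pendant '[[-4.45,-3.76,-0.5,10],[-8.9,-7.5,-1,20],[-13.35,-11.3,-1.5,30],[-17.8,-15,-2,40],[-22.25,-18.8,-2.5,50],[-26.7,-22.6,-3,60],[-31.15,-26.3,-3.5,70],[-35.6,-30,-4,80],[-40,-33.8,-4.5,90],[-44.5,-37.6,-5,100]]' -1
python3 -c "
from h import *
go([460,-380,250],-130)"
```

```text
clock: 1.4
ee_pos: [501.2, 148.7, 268.8]
ee_rot: [-0.0, 0.844, 0.536, 0.0]
force: [0.7, 0.2, -0.3]
opening: 92.8
finger_force: 0.0
at [501.2 148.7 268.8] yaw -25.2 -> shift cm [-49.58  18.81   1.86] spin 104.8
```

```bash
python3 -m pendant '[[-4.96,1.88,0.2,10.5],[-9.9,3.76,0.4,21],[-14.9,5.6,0.6,31.5],[-19.8,7.5,0.8,42],[-24.8,9.4,1,52.5],[-29.7,11.3,1.2,63],[-34.7,13.2,1.4,73.5],[-39.7,15,1.6,84],[-44.6,16.9,1.8,94.5],[-49.6,18.8,1.9,104.8]]' 0.1
python3 - <<'E'
from h import *
T=tool();cv2.imwrite("pics/w1.png",cams.get_image("wrist")[:,:,::-1]);print(T)
E
```

```text
clock: 2.65
ee_pos: [462.1, -380.0, 249.1]
ee_rot: [-0.0, 0.94, -0.342, -0.0]
force: [0.8, -1.4, 0.4]
opening: 42.0
finger_force: 0.0
(array([[ 7.65944445e-01, -6.42906746e-01, -1.52548969e-04],
       [-6.42906266e-01, -7.65944125e-01,  1.06326464e-03],
       [-8.00424000e-04, -7.16326960e-04, -9.99999423e-01]]), array([ 462.08900621, -380.03496899,  249.12431248]))
```

View pics/w1.png

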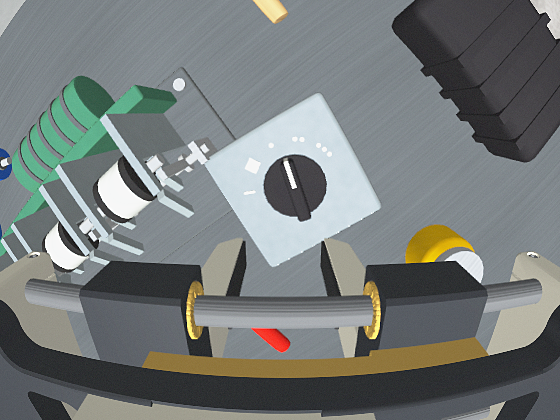

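Wrist view: dial disc centre at (295,185), grip bar from (286,158) to (305,219), stripe end up. Marks: bar (250,192), square (252,166), one dot (271,145), two dots (298,139), three dots (323,150).

```bash
python3 - <<'E'
from h import *
T=tool();f=lambda p,z:onz("wrist",p,z,T)
c=[f(p,70) for p in((318,93),(382,208),(274,266),(207,160))]
C=np.mean(c,0);print("corners",np.round(c),"C",C,"sides",[np.linalg.norm(c[i]-c[i-1]).round() for i in range(4)])
for k in range(4):print(np.degrees(np.arctan2(*(c[k]-c[k-1])[::-1])).round(1))
for n,p in dict(bar=(250,192),sq=(252,166),d1=(271,145),d2=(298,139),d3=(323,150)).items():
    v=f(p,70)-C;print(n,np.hypot(*v).round(1),np.degrees(np.arctan2(v[1],v[0])).round(1))
a,b=f((286,158),107),f((305,219),107);print("grip",a,b,(a+b)/2,np.linalg.norm(a-b),np.degrees(np.arctan2(*(a-b)[::-1])))
print("disc",f((295,185),79))
E
```

```text
corners [[ 509. -484.]
 [ 364. -460.]
 [ 392. -320.]
 [ 534. -347.]] C [ 449.77736058 -402.81637037] sides [np.float64(139.0), np.float64(147.0), np.float64(142.0), np.float64(144.0)]
-100.0
170.5
78.8
-10.8
bar 51.1 59.2
sq 51.5 26.6
d1 50.2 -8.3
d2 48.8 -42.8
d3 46.9 -78.3
grip [ 482.14409785 -415.33127448] [ 423.5102672  -389.98606372] [ 452.82718252 -402.6586691 ] 63.877271421772505 -23.377021736189175
disc [ 451.29146044 -402.01267997]
```

```bash
python3 -c "
import cv2
a=cv2.imread('pics/w1.png')[130:240,235:355];cv2.imwrite('pics/w1c.png',cv2.resize(a,None,fx=5,fy=5,interpolation=2))"
```

```text
(no output)
```

View pics/w1c.png

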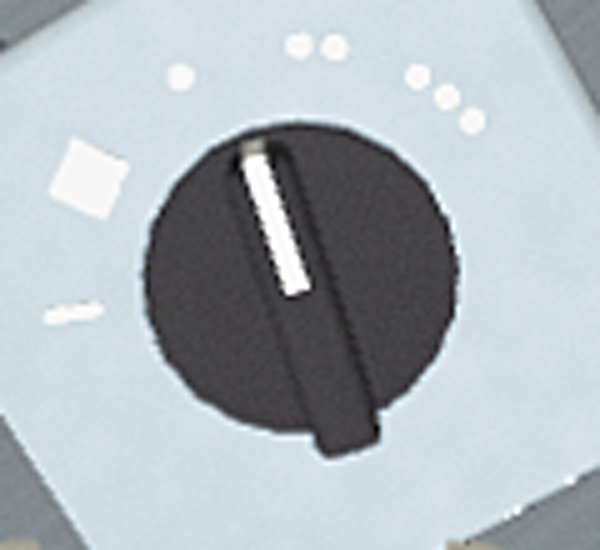

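The pointer is at about -24° world. One dot is at -8.4° and the square at about 26°, so I turn it 50° counter-clockwise.

```bash
python3 -c "
from h import *
go([451.5,-402.5,84.5],-114)"
```

```text
at [ 458.1 -388.4  249.2] yaw -130.8 -> shift cm [ 0.37  1.36 16.49] spin -16.8
```

```bash
python3 -m pendant '[[0,0,1,-4],[0,0,2,-8],[0,0,3,-12],[0,0,4,-16],[0,0,5,-16],[0,0,6,-16],[0,0,6,-16],[0,0,6,-16],[0,0,6,-16],[0,0,6,-16]]' 0.1
python3 - <<'E'
from h import *
T=tool();cv2.imwrite("pics/w2.png",cams.get_image("wrist")[:,:,::-1])
go([451.5,-402.5,84.5],-114)
a=cv2.imread("pics/w2.png");g=cv2.cvtColor(a,cv2.COLOR_BGR2HSV)
m=((a.min(2)>235)*255).astype(np.uint8);n,_,st,ce=cv2.connectedComponentsWithStats(m)
for i in range(1,n):
    if 8<st[i,4]<1500:print(st[i,:5],ce[i].round(1),onz("wrist",ce[i],70,T).round(1),onz("wrist",ce[i],107,T).round(1))
E
```

```text
clock: 3.95
ee_pos: [462.0, -379.2, 190.0]
ee_rot: [0.0, 0.979, -0.206, 0.0]
force: [-0.2, -0.3, 0.2]
opening: 41.7
finger_force: 0.0
at [ 462.  -379.1  190. ] yaw -113.7 -> shift cm [-0.03  2.56 10.55] spin 0.3
[188 118   8   5  10] [190.8 119.4] [ 562.9 -334.1] [ 558.5 -343.8]
[281 146   6   6  27] [283.6 148.2] [ 504.3 -399. ] [ 507.4 -400.3]
[311 146   6   6  27] [313.4 148.7] [ 493.4 -423. ] [ 497.9 -421.2]
[319 149   6   6  27] [321.4 151.7] [ 488.2 -428.5] [ 493.3 -426. ]
[246 156  20  20 217] [255.3 165.4] [ 500.5 -369.8] [ 504.1 -374.9]
[336 161   5   6  23] [338.1 163.8] [ 472.3 -438.3] [ 479.5 -434.5]
[ 60 166   5  11  18] [ 61.6 171.6] [ 584.7 -178.2] [ 577.5 -208. ]
[341 168   5   6  26] [343.  170.3] [ 465.  -440.3] [ 473.1 -436.2]
[  0 173  32  53 749] [  9.5 205.1] [590.6 -73.6] [ 582.6 -116.9]
[296 173   6  35 171] [298.6 190.5] [ 463.8 -396. ] [ 472.1 -397.7]
[345 175   5   6  22] [347.1 177.5] [ 457.4 -441.3] [ 466.5 -437.2]
[ 35 181   5   9  12] [ 36.4 184.7] [ 589.8 -134.5] [ 581.9 -169.9]
[ 43 191   8  12  24] [ 46.2 196.8] [ 571.5 -140.9] [ 565.9 -175.5]
[237 193  13   5  43] [243.  195.3] [ 480.1 -348. ] [ 486.3 -355.9]
[ 32 252   8   3  14] [ 36.1 253. ] [522.5 -78.9] [ 523.2 -121.5]
[527 252  10   4  20] [531.2 253.2] [ 279.7 -630.1] [ 311.8 -601.6]
[ 57 272  10  11  17] [ 62.4 276.8] [ 481.8 -100.4] [ 487.8 -140.3]
[ 86 355   8   4  10] [ 89.  356.6] [368.1 -51.6] [388.8 -97.7]
```

View pics/w2.png

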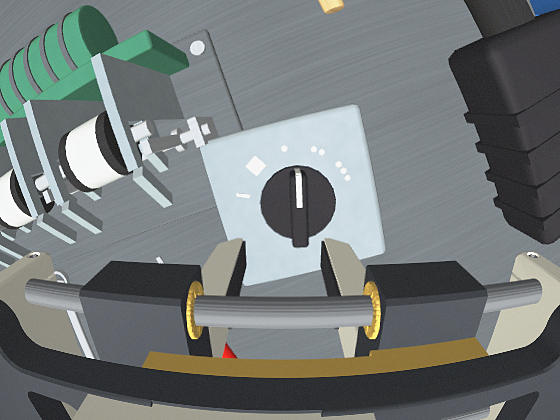

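After settling, the wrist marks (square (255,165), dot (284,148)) put the dial axis at (455.5,-391.7). The bar is at about -22°. I'll descend and grip it.

```bash
python3 -m pendant '[[-0.1,0.7,0.5,0],[-0.1,1.4,1,0],[-0.1,1.4,3,0],[-0.1,1.4,5,0],[-0.1,1.4,7,0],[-0.1,1.4,8.5,0],[-0.1,1.4,9.5,0],[-0.1,1.4,10.2,0],[-0.1,1.4,10.5,0],[-0.1,1.4,10.5,0]]' 0.1
python3 -m pendant '[[0,0,0,0],[0,0,0,0],[0,0,0,0],[0,0,0,0],[0,0,0,0],[0,0,0,0],[0,0,0,0],[0,0,0,0],[0,0,0,0],[0,0,0,0]]' 1 25
python3 -m pendant '[[0,0,0,-6],[0,0,0,-12],[0,0,0,-18],[0,0,0,-24],[0,0,0,-30],[0,0,0,-36],[0,0,0,-42],[0,0,0,-47],[0,0,0,-50],[0,0,0,-50]]' 1 25
```

```text
clock: 5.25
ee_pos: [455.5, -391.6, 84.9]
ee_rot: [0.0, 0.979, -0.206, 0.0]
force: [0.4, 0.2, -0.3]
opening: 42.0
finger_force: 0.0
clock: 6.5
ee_pos: [455.7, -390.9, 84.8]
ee_rot: [-0.001, 0.979, -0.206, 0.0]
force: [1.2, 4.1, 4.9]
opening: 13.7
finger_force: 24.7
clock: 7.75
ee_pos: [455.9, -390.8, 84.8]
ee_rot: [-0.001, 0.974, 0.227, 0.001]
force: [1.2, 4.3, 6.3]
opening: 13.9
finger_force: 25.0
```

Open, rise and check.

```bash
python3 -m pendant '[[0,0,0,0],[0,0,0,0],[0,0,0,0],[0,0,-1,0],[0,0,-3,0],[0,0,-6,0],[0,0,-9,0],[-3,0,-11,0],[-6,0,-11,0],[-6,0,-11,0]]' 0.1
python3 -m pendant '[[0,0,0,0],[0,0,0,0],[0,0,0,0],[0,0,0,0],[0,0,0,0],[0,0,0,0],[0,0,0,0],[0,0,0,0],[0,0,0,0],[0,0,0,0]]' -1
python3 - <<'E'
from h import *
T=tool();a=cams.get_image("wrist")[:,:,::-1];print(T)
cv2.imwrite("pics/w3.png",a)
print(proj("wrist",[455.5,-391.7,107],T))
E
```

```text
clock: 9.0
ee_pos: [398.7, -420.2, 196.2]
ee_rot: [0.001, 0.975, 0.224, -0.0]
force: [-0.0, 0.2, 0.3]
opening: 41.9
finger_force: 0.0
clock: 10.25
ee_pos: [401.5, -418.0, 194.7]
ee_rot: [0.0, 0.974, 0.227, -0.0]
force: [-0.1, -0.4, 0.6]
opening: 92.9
finger_force: 0.0
(array([[ 8.96810488e-01,  4.42414905e-01, -2.76985563e-05],
       [ 4.42414905e-01, -8.96810488e-01, -2.48604372e-05],
       [-3.58389838e-05,  1.00408466e-05, -9.99999999e-01]]), array([ 401.54116632, -417.98962866,  194.6843604 ]))
[283.19517871 134.53574361]
```

View pics/w3.png

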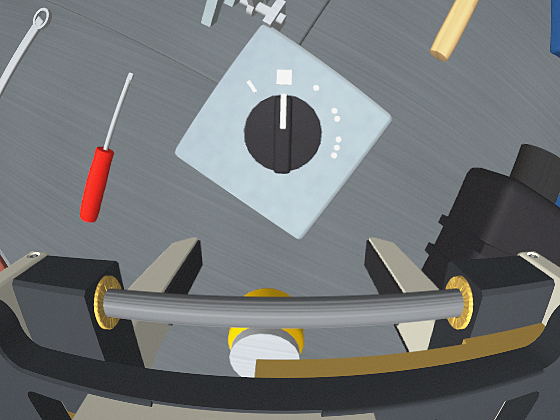

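The wrist view shows the stripe (283,112) pointing at the square mark (284,77), so the dial is set. Next is a view over the lever end of the rig.

```bash
python3 -c "
from h import *
go([580,-70,310],-5)"
```

```text
at [ 401.5 -418.   194.7] yaw -63.7 -> shift cm [ 31.4  -23.31 -11.53] spin -58.7
```

```bash
python3 -m pendant '[[2,-1.5,-4,-5],[5,-4,-8,-12],[9.5,-7,-11,-20],[14,-10.4,-11.5,-28],[18.5,-13.7,-11.5,-36],[23,-17,-11.5,-44],[27,-20,-11.5,-51],[30,-22.3,-11.5,-56],[31.4,-23.3,-11.5,-58.7],[31.4,-23.3,-11.5,-58.7]]'  0.1
python3 -m pendant '[[0,0,0,0],[0,0,0,0],[0,0,0,0],[0,0,0,0],[0,0,0,0],[0,0,0,0],[0,0,0,0],[0,0,0,0],[0,0,0,0],[0,0,0,0]]' 0.1
python3 - <<'E'
from h import *
T=tool();a=cams.get_image("wrist")[:,:,::-1];print(T)
cv2.imwrite("pics/w4.png",a)
E
```

```text
clock: 11.55
ee_pos: [580.1, -69.9, 309.4]
ee_rot: [-0.0, 0.737, 0.676, -0.0]
force: [-0.7, -0.5, 0.1]
opening: 41.9
finger_force: 0.0
clock: 12.8
ee_pos: [580.1, -70.1, 309.6]
ee_rot: [0.0, 0.738, 0.675, -0.0]
force: [-0.0, -0.8, 0.2]
opening: 41.8
finger_force: 0.0
(array([[ 8.78411372e-02,  9.96134495e-01, -4.17026487e-05],
       [ 9.96134492e-01, -8.78411405e-02, -8.43086398e-05],
       [-8.76459526e-05, -3.41356800e-05, -9.99999996e-01]]), array([580.07102445, -70.12742415, 309.63644214]))
```

View pics/w4.png

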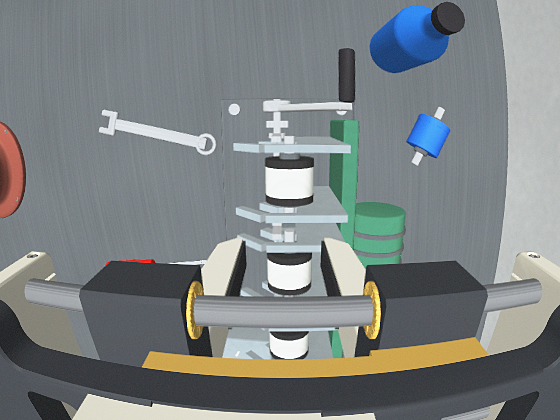

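Wrist view: lever handle bar from (347,49) to (347,101), roller3's drum spans columns 266–314 and rows 155–205, and the plates are nearly aligned with the image.

```bash
python3 - <<'E'
from h import *
T=tool();f=lambda p,z:onz("wrist",p,z,T).round(1)
print("handle",f((347,49),167),f((347,101),167),f((347,75),167))
print("drum3 L R",f((266,180),132),f((314,180),132)," ends near/far",f((290,205),148),f((290,155),148))
print("plate edges",f((235,148),0+158), f((350,147),158),f((347,217),158),f((234,209),158))
print("beam corners front",f((331,121),118))
print("r2 L R",f((269,272),132),f((311,272),132))
print("top: r3", [onz("top",p,130).round(1) for p in ((328,209),)])
E
```

```text
handle [652.6  65.9] [648.1  14.9] [650.2  40.1]
drum3 L R [562.1 -61.6] [613.7 -66.1]  ends near/far [585.6 -87.4] [589.9 -35.1]
plate edges [536.5 -21.9] [649.9 -30.5] [ 643.6 -102.7] [528.1 -83.8]
beam corners front [638.4  -4.3]
r2 L R [ 554.3 -171.3] [ 603.7 -175.8]
top: r3 [array([586. , -66.3])]
```

```bash
python3 - <<'E'
from h import *
T=tool()
print("bottle",onz("wrist",(448,18),190,T),onz("top",(264,144),190),"can",onz("top",(217,159),170))
go([650.2,40.1,148.5],-5)
E
python3 -m pendant '[[3,1.5,0,0],[6,3,0,0],[9,4.5,0,0],[11,5.5,0,0],[11.6,6,1,0],[11.6,6,3,0],[11.6,6,5,0],[11.6,6,6,0],[11.6,6,6,0],[11.6,6,6,0]]' 0.3
python3 - <<'E'
from h import *
T=tool();a=cams.get_image("wrist")[:,:,::-1]
cv2.imwrite("pics/w5.png",a)
go([650.2,40.1,148.5],-5);print(proj("wrist",[650.2,40.1,167],T))
m=((a[:,:,:].max(2)<60)*255).astype(np.uint8)[:240]
n,_,st,ce=cv2.connectedComponentsWithStats(m)
for i in range(1,n):
    if st[i,4]>150:print(st[i],ce[i].round(1))
E
```

```text
bottle [753.03136455  95.88931885] [751.85204259  96.72556749] can [722.01830557 222.38192626]
at [580.1 -70.1 309.7] yaw -5.0 -> shift cm [11.6   6.02 16.12] spin -0.0
clock: 14.1
ee_pos: [650.5, 39.8, 250.5]
ee_rot: [0.001, 0.738, 0.675, 0.001]
force: [0.1, -0.3, 0.5]
opening: 32.5
finger_force: 0.0
at [650.5  39.9 250.6] yaw -5.1 -> shift cm [ 0.02 -0.05 10.21] spin -0.1
[282.91540891 210.18906163]
[395 110  21  41 234] [400.8 129.5]
[273 178  19  62 328] [284.2 207.8]
```

The bar lies centred between the fingers at (284,208). I'll descend and grip it gently.

```bash
python3 -m pendant '[[0,0,2,0],[0,0,4,0],[0,0,6,0],[0,0,8,0],[0,0,9,0],[0,0,9.8,0],[0,0,10.2,0],[0,0,10.2,0],[0,0,10.2,0],[0,0,10.2,0]]' 0.3
python3 -m pendant '[[0,0,0,0],[0,0,0,0],[0,0,0,0],[0,0,0,0],[0,0,0,0],[0,0,0,0],[0,0,0,0],[0,0,0,0],[0,0,0,0],[0,0,0,0]]' 1 12
python3 -c "
import numpy as np
for t in np.linspace(0,1.9,21):
    a=.6-t;print(round(12*(np.sin(a)-np.sin(.6)),2),round(-12*(np.cos(a)-np.cos(.6)),2),end=' | ')"
```

```text
clock: 15.4
ee_pos: [650.3, 40.2, 148.1]
ee_rot: [0.0, 0.738, 0.675, 0.0]
force: [0.4, -0.4, 0.3]
opening: 32.4
finger_force: 0.0
clock: 16.65
ee_pos: [650.0, 40.2, 147.7]
ee_rot: [-0.0, 0.738, 0.675, -0.0]
force: [-0.9, 0.1, 1.2]
opening: 15.6
finger_force: 12.0
0.0 -0.0 | -0.97 -0.6 | -1.99 -1.1 | -3.06 -1.51 | -4.16 -1.81 | -5.28 -2.0 | -6.42 -2.09 | -7.56 -2.07 | -8.69 -1.94 | -9.8 -1.71 | -10.89 -1.37 | -11.94 -0.93 | -12.95 -0.39 | -13.89 0.24 | -14.78 0.96 | -15.59 1.76 | -16.32 2.63 | -16.97 3.57 | -17.52 4.57 | -17.98 5.61 | -18.34 6.69 |
```

```bash
python3 -m pendant '[[0,-0.97,-0.6,0],[0,-1.99,-1.1,0],[0,-3.06,-1.51,0],[0,-4.16,-1.81,0],[0,-5.28,-2,0],[0,-6.42,-2.09,0],[0,-7.56,-2.07,0],[0,-8.69,-1.94,0],[0,-9.8,-1.71,0],[0,-10.89,-1.37,0]]' 1 12
python3 -m pendant '[[0,-1.05,0.44,0],[0,-2.06,0.98,0],[0,-3,1.61,0],[0,-3.89,2.33,0],[0,-4.7,3.13,0],[0,-5.43,4,0],[0,-6.08,4.94,0],[0,-6.63,5.94,0],[0,-7.09,6.98,0],[0,-7.45,8.06,0]]' 1 12
python3 -m pendant '[[0,-0.1,0.2,0],[0,-0.2,0.4,0],[0,-0.2,0.5,0],[0,-0.2,0.5,0],[0,-0.2,0.5,0],[0,-0.2,0.5,0],[0,-0.2,0.5,0],[0,-0.2,0.5,0],[0,-0.2,0.5,0],[0,-0.2,0.5,0]]' 1 12
python3 - <<'E'
from h import *
T=tool();a=cams.get_image("scene")[:,:,::-1]
cv2.imwrite("pics/s6.png",cv2.resize(a[170:330,140:330],None,fx=3.5,fy=3.5))
E
```

```text
clock: 17.9
ee_pos: [540.2, 49.9, 160.7]
ee_rot: [-0.0, 0.738, 0.675, -0.001]
force: [3.7, -0.8, 1.7]
opening: 15.4
finger_force: 12.0
clock: 19.15
ee_pos: [467.4, 56.4, 80.1]
ee_rot: [0.0, 0.737, 0.675, 0.0]
force: [3.2, 1.3, 3.8]
opening: 15.6
finger_force: 12.0
clock: 20.4
ee_pos: [467.3, 55.8, 75.7]
ee_rot: [0.002, 0.738, 0.675, 0.001]
force: [5.4, -0.7, -1.2]
opening: 15.2
finger_force: 12.0
```

View pics/s6.png

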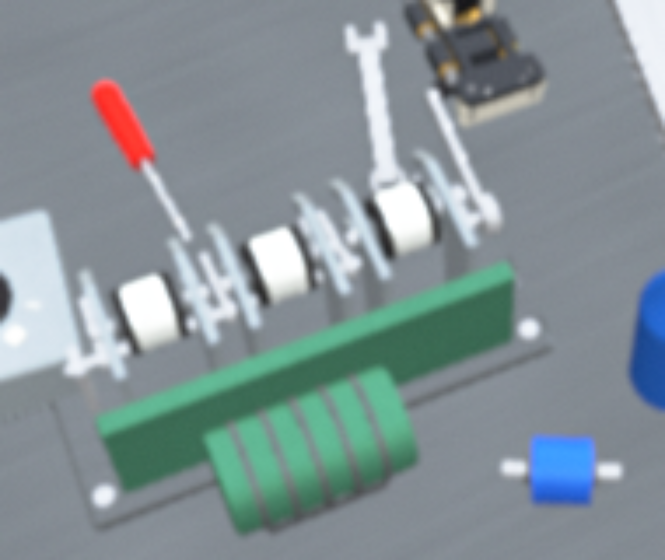

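The lever is swung forward to the open position. I'll make sure with a light press from above using shut fingers.

```bash
python3 -m pendant '[[0,0,0,0],[0,0,0,0],[0,0,0,0],[0,0,-1,0],[0,0,-3,0],[0,0,-5,0],[0,0,-6,0],[0,0,-6,0],[0,0,-6,0],[0,0,-6,0]]' 0.3
python3 -m pendant '[[0,0,0,0],[0,0,0,0],[0,0,0,0],[0,0,0,0],[0,0,0,0],[0,0,1,0],[0,0,2,0],[0,0,2.5,0],[0,0,2.6,0],[0,0,2.6,0]]' 1
python3 -m pendant '[[0,0,0.1,0],[0,0,0.2,0],[0,0,0.3,0],[0,0,0.4,0],[0,0,0.5,0],[0,0,0.6,0],[0,0,0.7,0],[0,0,0.7,0],[0,0,0.7,0],[0,0,0.7,0]]' 1
```

```text
clock: 21.7
ee_pos: [464.8, 56.4, 135.1]
ee_rot: [-0.0, 0.737, 0.675, -0.001]
force: [0.3, -0.6, 0.1]
opening: 32.9
finger_force: 0.0
clock: 22.95
ee_pos: [465.4, 56.4, 109.7]
ee_rot: [0.0, 0.738, 0.675, -0.0]
force: [0.3, -0.7, 0.4]
opening: 0.5
finger_force: 0.0
clock: 24.2
ee_pos: [465.8, 56.6, 107.2]
ee_rot: [-0.0, 0.738, 0.675, 0.002]
force: [-9.0, -0.5, 36.9]
opening: 0.6
finger_force: 18.5
```

Contact at z ≈ 107 mm with the lever on its stop, so it is fully open. Now roller3.

```bash
python3 -m pendant '[[0,0,-1,0],[0,0,-4,0],[0,0,-8,0],[0,0,-12,0],[0,0,-15,0],[0,0,-16,0],[0,0,-16,0],[0,0,-16,0],[0,0,-16,0],[0,0,-16,0]]' -0.42 25
python3 -c "
from h import *
go([587.5,-65,235],-5)"
```

```text
clock: 25.45
ee_pos: [465.0, 56.4, 262.1]
ee_rot: [-0.0, 0.738, 0.675, -0.001]
force: [-0.7, -0.4, 0.6]
opening: 65.8
finger_force: 0.0
at [465.   56.4 262.1] yaw -5.0 -> shift cm [-11.01  13.27   2.69] spin -0.0
```

```bash
python3 -m pendant '[[-2.2,2.6,0,0],[-4.4,5.2,0,0],[-6.6,7.9,0,0],[-8.8,10.5,0,0],[-10.5,12.6,0,0],[-11,13.3,1,0],[-11,13.3,2.7,0],[-11,13.3,2.7,0],[-11,13.3,2.7,0],[-11,13.3,2.7,0]]' -0.42 25
python3 - <<'E'
from h import *
T=tool();a=cams.get_image("wrist")[:,:,::-1]
cv2.imwrite("pics/w7.png",a);print(proj("wrist",[587.5,-65,130],T),proj("wrist",[587.5,-65,156],T))
go([587.5,-65,115],-5)
E
```

```text
clock: 26.7
ee_pos: [588.4, -64.5, 236.5]
ee_rot: [0.0, 0.737, 0.676, 0.0]
force: [0.1, 0.4, -0.1]
opening: 65.7
finger_force: 0.0
[282.3153514  203.82396118] [282.30402509 212.31198348]
at [588.4 -64.5 236.5] yaw -5.0 -> shift cm [-0.06 -0.1  12.15] spin -0.0
```

View pics/w7.png

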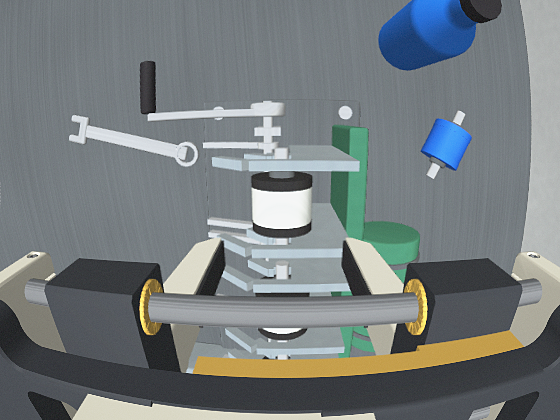

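The drum is centred at column 282, as predicted. I'll descend to grip it.

```bash
python3 -m pendant '[[0,-0.1,2,0],[0,-0.1,4,0],[0,-0.1,6,0],[0,-0.1,8,0],[0,-0.1,9.5,0],[0,-0.1,10.8,0],[0,-0.1,11.6,0],[0,-0.1,12.1,0],[0,-0.1,12.1,0],[0,-0.1,12.1,0]]' -0.42 25
python3 -m pendant '[[0,0,0,0],[0,0,0,0],[0,0,0,0],[0,0,0,0],[0,0,0,0],[0,0,0,0],[0,0,0,0],[0,0,0,0],[0,0,0,0],[0,0,0,0]]' 0.2 35
```

```text
clock: 28.0
ee_pos: [587.5, -64.8, 115.2]
ee_rot: [0.0, 0.738, 0.675, 0.0]
force: [0.2, -0.5, -0.4]
opening: 66.1
finger_force: 0.0
clock: 29.25
ee_pos: [587.3, -64.8, 115.0]
ee_rot: [0.0, 0.738, 0.675, 0.0]
force: [-1.5, -0.0, 4.6]
opening: 51.1
finger_force: 35.0
```

```bash
python3 -m pendant '[[0,0,-0.4,0],[0,0,-0.8,0],[0,0,-0.8,0],[0,-0.6,-0.8,0],[0,-1.2,-0.8,0],[0,-1.9,-0.8,0],[0,-1.9,-0.8,0],[0,-2.7,0,0],[0,-3.5,0.8,0],[0,-3.5,0.8,0]]' 0.2 35
python3 -m pendant '[[0,-0.8,0.8,0],[0,-1.7,1.6,0],[0,-2.5,2.4,0],[0,-2.5,2.4,0],[0,-3.2,2.4,0],[0,-3.9,2.4,0],[0,-4.5,2.4,0],[0,-5,2.4,0],[0,-5,2.4,0],[0,-5,2.4,0]]' 0.2 35
```

```text
clock: 30.5
ee_pos: [550.5, -61.4, 105.7]
ee_rot: [-0.001, 0.738, 0.675, -0.001]
force: [-0.2, 0.5, -3.0]
opening: 51.5
finger_force: 35.0
clock: 31.75
ee_pos: [502.8, -57.3, 82.8]
ee_rot: [0.0, 0.737, 0.675, 0.0]
force: [0.1, -0.6, -3.0]
opening: 51.2
finger_force: 35.0
```

Roller3 is out of its slots. I'll raise it and re-measure the tray.

```bash
cat >> h.py <<'E'
def tray(save=None):
    a=cams.get_image("top")[:,:,::-1]
    if save: cv2.imwrite(save,a)
    h=cv2.cvtColor(a,cv2.COLOR_BGR2HSV)
    m=((h[...,2]>135)&(h[...,1]<60)).astype(np.uint8)*255;m[:,:140]=0;m[:200]=0;m[335:]=0;m[:,260:]=0
    m=cv2.morphologyEx(m,cv2.MORPH_CLOSE,np.ones((9,9)))
    c=max(cv2.findContours(m,0,2)[0],key=cv2.contourArea)
    b=cv2.boxPoints(cv2.minAreaRect(c));w=np.array([onz("top",p,22) for p in b])
    C=w.mean(0);s=[w[(i+1)%4]-w[i] for i in range(2)];L=max(s,key=np.linalg.norm);L=L if L[0]>0 else -L
    print("px",b.round(),"tray C",C.round(1),"sides",[np.linalg.norm(x).round() for x in s],"yaw",np.degrees(np.arctan2(L[1],L[0])).round(1))
    return C,L/np.linalg.norm(L)
E
python3 -m pendant '[[0,0,-2,0],[0,0,-5,0],[0,0,-9,0],[0,0,-13,0],[0,0,-16,0],[0,0,-17,0],[0,0,-17,0],[0,0,-17,0],[0,0,-17,0],[0,0,-17,0]]' 0.2 35
python3 - <<'E'
from h import *
C,u=tray("pics/t8.png")
for k in(-90,0,90):
    p=C+u*k;print(k);go([*p,150],np.degrees(np.arctan2(u[1],u[0])))
E
```

```text
clock: 33.0
ee_pos: [502.2, -57.2, 252.0]
ee_rot: [-0.0, 0.738, 0.675, -0.001]
force: [-0.4, 0.6, -3.4]
opening: 51.4
finger_force: 35.0
px [[151. 313.]
 [177. 209.]
 [228. 222.]
 [201. 326.]] tray C [454.4 324. ] sides [np.float64(304.0), np.float64(153.0)] yaw -13.4
-90
at [502.3 -57.2 252.2] yaw -5.0 -> shift cm [ 38.87 -17.01  10.23] spin 8.4
0
at [502.3 -57.2 252.2] yaw -5.0 -> shift cm [37.55 -8.11 10.22] spin 8.4
90
at [502.3 -57.2 252.2] yaw -5.0 -> shift cm [36.24  0.8  10.21] spin 8.4
```

View pics/t8.png

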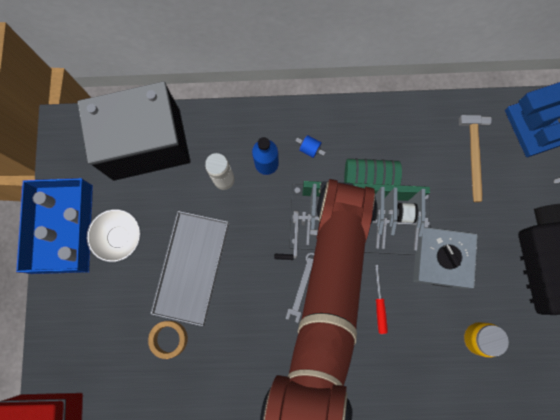

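The tray is at (454,324) with yaw -13.4° and sides 304×153. Roller3 goes to its far slot (+90).

```bash
python3 -m pendant '[[3,0.1,0,1],[7,0.2,0,2],[12,0.3,0,3],[17,0.4,0,4],[22,0.5,0,5],[27,0.6,0,6.5],[32,0.7,0,7.5],[35,0.8,1,8.4],[36.2,0.8,4,8.4],[36.2,0.8,8,8.4]]' 0.2 35
python3 -m pendant '[[0,0,0,0],[0,0,0,0],[0,0,0,0],[0,0,0,0],[0,0,0,0],[0,0,0,0],[0,0,0,0],[0,0,0,0],[0,0,0,0],[0,0,0,0]]' 0.2 35
python3 - <<'E'
from h import *
C,u=tray()
p=C+u*90;go([*p,16.5],np.degrees(np.arctan2(u[1],u[0])))
E
```

```text
clock: 34.3
ee_pos: [542.6, 305.2, 172.1]
ee_rot: [-0.0, 0.784, 0.621, 0.001]
force: [-0.4, 0.0, -2.3]
opening: 51.4
finger_force: 35.0
clock: 35.55
ee_pos: [542.3, 302.6, 172.7]
ee_rot: [0.0, 0.785, 0.619, -0.0]
force: [0.9, -0.7, -2.4]
opening: 51.4
finger_force: 35.0
px [[158. 315.]
 [182. 211.]
 [227. 221.]
 [203. 326.]] tray C [452.1 314.6] sides [np.float64(301.0), np.float64(135.0)] yaw -12.7
at [542.3 302.7 172.7] yaw -13.4 -> shift cm [-0.83 -0.05 15.62] spin -0.7
```

The tray's right edges have not moved; the arm hides part of the left side. I'll keep the first centre and lower the roller.

```bash
python3 -m pendant '[[0,0,2,0],[0,0,5,0],[0,0,8,0],[0,0,11,0],[0,0,13,0],[0,0,14,0],[0,0,14.8,0],[0,0,15.2,0],[0,0,15.5,0],[0,0,15.6,0]]' 0.2 35
python3 -m pendant '[[0,0,0.1,0],[0,0,0.1,0],[0,0,0.1,0],[0,0,0.1,0],[0,0,0.1,0],[0,0,0.1,0],[0,0,0.1,0],[0,0,0.1,0],[0,0,0.1,0],[0,0,0.1,0]]' 0.2 35
```

```text
clock: 36.85
ee_pos: [542.4, 302.8, 17.0]
ee_rot: [0.0, 0.785, 0.62, 0.0]
force: [-0.1, -0.8, -2.2]
opening: 51.4
finger_force: 35.0
clock: 38.1
ee_pos: [542.2, 302.6, 15.7]
ee_rot: [0.0, 0.785, 0.619, -0.0]
force: [-0.5, 0.3, -2.3]
opening: 51.1
finger_force: 35.0
```

```bash
python3 -m pendant '[[0,0,0.05,0],[0,0,0.1,0],[0,0,0.15,0],[0,0,0.2,0],[0,0,0.2,0],[0,0,0.2,0],[0,0,0.2,0],[0,0,0.2,0],[0,0,0.2,0],[0,0,0.2,0]]' 0.2 35
python3 -m pendant '[[0,0,0,0],[0,0,0,0],[0,0,0,0],[0,0,0,0],[0,0,0,0],[0,0,-1,0],[0,0,-3,0],[0,0,-6,0],[0,0,-10,0],[0,0,-14,0]]' -0.33 35
python3 -m pendant '[[0,0,-3,0],[0,0,-6,0],[0,0,-8,0],[0,0,-8,0],[0,0,-8,0],[0,0,-8,0],[0,0,-8,0],[0,0,-8,0],[0,0,-8,0],[0,0,-8,0]]' -0.33 35
python3 - <<'E'
from h import *
a=cams.get_image("wrist")[:,:,::-1];cv2.imwrite("pics/w9.png",a);print(proj("wrist",[542,303,30]))
# seat2
go([578.2,-169.5,245],-5)
E
```

```text
clock: 39.35
ee_pos: [542.3, 302.6, 15.0]
ee_rot: [-0.0, 0.785, 0.619, 0.0]
force: [-2.1, -1.6, 6.1]
opening: 51.7
finger_force: 35.0
clock: 40.6
ee_pos: [542.2, 302.6, 155.6]
ee_rot: [0.0, 0.785, 0.619, 0.0]
force: [0.5, -0.1, 0.3]
opening: 61.3
finger_force: 0.0
clock: 41.85
ee_pos: [542.3, 302.6, 233.7]
ee_rot: [0.0, 0.785, 0.619, -0.0]
force: [-0.5, -0.5, 0.1]
opening: 62.0
finger_force: 0.0
[282.93485627 181.33578797]
at [542.3 302.6 233.7] yaw -13.4 -> shift cm [-45.09  14.47  -1.13] spin -8.4
```

View pics/w9.png

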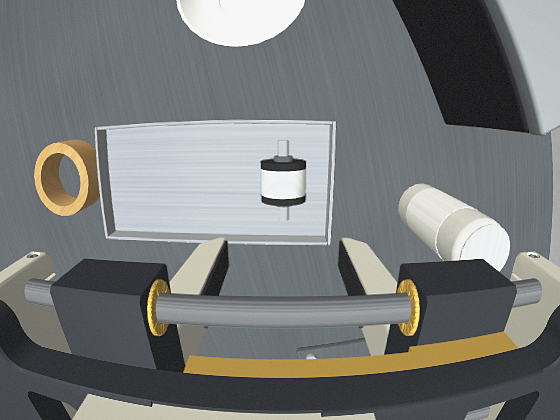

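Roller3 lies in the tray at pixel (283,181), its predicted place. Next is roller2.

```bash
python3 -m pendant '[[-4,1.3,-0.5,-1],[-9,2.9,-1,-2],[-14.5,4.6,-1.1,-3],[-20,6.4,-1.1,-4],[-25.5,8.2,-1.1,-5],[-31,10,-1.1,-6],[-36.5,11.7,-1.1,-7],[-41.5,13.3,-1.1,-8],[-44.5,14.3,-1.1,-8.4],[-45.1,14.5,-1.1,-8.4]]' -0.42 25
python3 -m pendant '[[0,0,0,0],[0,0,0,0],[0,0,0,0],[0,0,0,0],[0,0,0,0],[0,0,0,0],[0,0,0,0],[0,0,0,0],[0,0,0,0],[0,0,0,0]]' -0.42 25
python3 - <<'E'
from h import *
a=cams.get_image("wrist")[:,:,::-1];cv2.imwrite("pics/w10.png",a);T=tool()
print(proj("wrist",[578.1,-169.6,130],T));go([578.1,-169.6,115],-5)
m=((a.min(2)>215)*255).astype(np.uint8)[140:245,230:340]
n,_,st,ce=cv2.connectedComponentsWithStats(m)
for i in range(1,n):
    if st[i,4]>300:print(st[i],ce[i]+[230,140])
E
```

```text
clock: 43.15
ee_pos: [577.9, -172.8, 244.8]
ee_rot: [0.0, 0.739, 0.674, -0.001]
force: [-0.2, 0.3, 1.1]
opening: 65.8
finger_force: 0.0
clock: 44.4
ee_pos: [578.5, -169.7, 244.7]
ee_rot: [-0.0, 0.738, 0.675, -0.0]
force: [1.2, -0.7, 1.0]
opening: 66.2
finger_force: 0.0
[282.98277921 200.70094922]
at [ 578.5 -169.7  244.7] yaw -5.0 -> shift cm [ 1.000e-02 -4.000e-02  1.297e+01] spin -0.0
[  25   46   55   39 1838] [280.89390642 205.12676823]
```

```bash
python3 -m pendant '[[0,0,3,0],[0,0,6,0],[0,0,8,0],[0,0,9.5,0],[0,0,11,0],[0,0,12,0],[0,0,12.6,0],[0,0,12.95,0],[0,0,12.95,0],[0,0,12.95,0]]' -0.42 25
python3 -m pendant '[[0,0,0,0],[0,0,0,0],[0,0,0,0],[0,0,0,0],[0,0,0,0],[0,0,0,0],[0,0,0,0],[0,0,0,0],[0,0,0,0],[0,0,0,0]]' 0.2 35
python3 -m pendant '[[0,0,-0.4,0],[0,0,-0.8,0],[0,0,-0.8,0],[0,-0.6,-0.8,0],[0,-1.2,-0.8,0],[0,-1.9,-0.8,0],[0,-1.9,-0.8,0],[0,-2.7,0,0],[0,-3.5,0.8,0],[0,-3.5,0.8,0]]' 0.2 35
```

```text
clock: 45.7
ee_pos: [578.8, -169.8, 115.7]
ee_rot: [0.0, 0.738, 0.675, 0.0]
force: [-0.2, 0.4, -0.2]
opening: 65.9
finger_force: 0.0
clock: 46.95
ee_pos: [578.6, -169.7, 115.4]
ee_rot: [0.0, 0.738, 0.675, 0.0]
force: [-0.6, 0.2, 3.4]
opening: 51.6
finger_force: 35.0
clock: 48.2
ee_pos: [541.9, -166.3, 106.2]
ee_rot: [-0.001, 0.738, 0.675, -0.001]
force: [0.4, 0.2, -1.6]
opening: 51.4
finger_force: 35.0
```

```bash
python3 -m pendant '[[0,-0.8,0.8,0],[0,-1.7,1.6,0],[0,-2.5,2.4,0],[0,-2.5,2.4,0],[0,-3.2,2.4,0],[0,-3.9,2.4,0],[0,-4.5,2.4,0],[0,-5,2.4,0],[0,-5,2.4,0],[0,-5,2.4,0]]' 0.2 35
python3 -m pendant '[[0,0,-2,0],[0,0,-5,0],[0,0,-9,0],[0,0,-13,0],[0,0,-16,0],[0,0,-17,0],[0,0,-17,0],[0,0,-17,0],[0,0,-17,0],[0,0,-17,0]]' 0.2 35
python3 - <<'E'
from h import *
C,u=tray("pics/t11.png");print(robot.sense()["opening"])
go([*C,172],np.degrees(np.arctan2(u[1],u[0])))
E
```

```text
clock: 49.45
ee_pos: [494.1, -162.3, 83.3]
ee_rot: [0.0, 0.737, 0.675, 0.0]
force: [-0.0, -0.5, -2.4]
opening: 51.3
finger_force: 35.0
clock: 50.7
ee_pos: [493.5, -162.1, 252.5]
ee_rot: [-0.001, 0.738, 0.675, -0.001]
force: [0.0, -0.2, -2.4]
opening: 51.2
finger_force: 35.0
px [[148. 314.]
 [174. 210.]
 [225. 222.]
 [199. 327.]] tray C [452.7 332. ] sides [np.float64(302.0), np.float64(153.0)] yaw -13.2
51.32182957587946
at [ 493.6 -162.2  252.7] yaw -5.0 -> shift cm [48.86 -8.41  8.08] spin 8.1
```

The tray has shifted about 8 mm. I'll go there and look before lowering.

```bash
python3 -m pendant '[[4,-0.7,0,1],[9,-1.5,0,2],[15,-2.5,0,3],[21,-3.6,0,4],[27,-4.6,0,5],[33,-5.7,0,6],[39,-6.7,0,7],[44.5,-7.7,0,8.1],[48,-8.3,0,8.1],[48.9,-8.4,0,8.1]]' 0.2 35
python3 -m pendant '[[0,0,0,0],[0,0,0,0],[0,0,0,0],[0,0,0,0],[0,0,0,0],[0,0,0,0],[0,0,0,0],[0,0,0,0],[0,0,0,0],[0,0,0,0]]' 0.2 35
python3 - <<'E'
from h import *
a=cams.get_image("wrist")[:,:,::-1];cv2.imwrite("pics/w12.png",a);T=tool();print(T)
print(proj("wrist",[452.7,332,30],T))
E
```

```text
clock: 52.0
ee_pos: [451.7, 335.3, 252.5]
ee_rot: [-0.001, 0.782, 0.624, -0.0]
force: [-0.2, -1.1, -1.8]
opening: 51.3
finger_force: 35.0
clock: 53.25
ee_pos: [453.1, 332.3, 253.2]
ee_rot: [0.0, 0.783, 0.622, -0.0]
force: [0.1, 0.1, -1.7]
opening: 51.4
finger_force: 35.0
(array([[ 2.27236133e-01,  9.73839689e-01,  4.78123294e-06],
       [ 9.73839689e-01, -2.27236133e-01,  1.37046595e-05],
       [ 1.44326102e-05,  1.54196058e-06, -1.00000000e+00]]), array([453.07057774, 332.29383288, 253.25845818]))
[282.96968477 178.80801815]
```

View pics/w12.png

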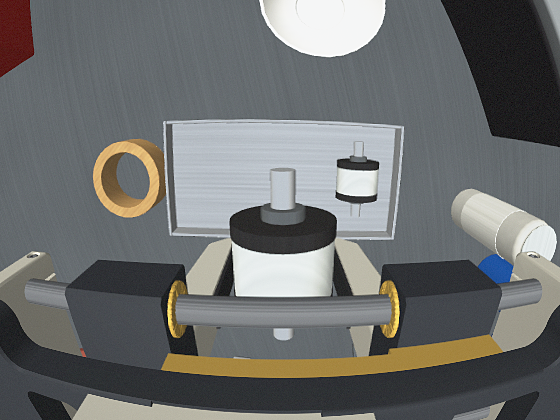

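Tray corners at (165,122), (403,127), (395,238) and (171,234), centred under the roller. Roller3 is at column 357, about 89 mm away, so the space is clear. I'll lower.

```bash
python3 -m pendant '[[0,0,4,0],[0,0,8,0],[0,0,12,0],[0,0,16,0],[0,0,19,0],[0,0,21,0],[0,0,22,0],[0,0,22.8,0],[0,0,23.3,0],[0,0,23.5,0]]' 0.2 35
python3 -m pendant '[[0,0,0,0],[0,0,0.1,0],[0,0,0.2,0],[0,0,0.3,0],[0,0,0.3,0],[0,0,0.3,0],[0,0,0.3,0],[0,0,0.3,0],[0,0,0.3,0],[0,0,0.3,0]]' 0.2 35
```

```text
clock: 54.55
ee_pos: [453.3, 332.4, 18.5]
ee_rot: [0.0, 0.783, 0.622, 0.0]
force: [0.3, 0.3, -1.3]
opening: 51.3
finger_force: 35.0
clock: 55.8
ee_pos: [453.1, 332.3, 15.5]
ee_rot: [-0.0, 0.783, 0.622, 0.0]
force: [-1.5, -0.2, 4.2]
opening: 51.4
finger_force: 35.0
```

```bash
python3 -m pendant '[[0,0,0,0],[0,0,0,0],[0,0,0,0],[0,0,0,0],[0,0,0,0],[0,0,-1,0],[0,0,-3,0],[0,0,-6,0],[0,0,-10,0],[0,0,-14,0]]' -0.33 35
python3 -m pendant '[[0,0,-4,0],[0,0,-8,0],[0,0,-9,0],[0,0,-9,0],[0,0,-9,0],[0,0,-9,0],[0,0,-9,0],[0,0,-9,0],[0,0,-9,0],[0,0,-9,0]]' -0.42 25
python3 - <<'E'
from h import *
a=cams.get_image("wrist")[:,:,::-1];cv2.imwrite("pics/w13.png",a)
T=tool();m=((a.min(2)>215)*255).astype(np.uint8)[100:240]
n,_,st,ce=cv2.connectedComponentsWithStats(m)
for i in range(1,n):
    if st[i,4]>300:print(st[i],ce[i]+[0,100],onz("wrist",ce[i]+[0,100],50,T))
go([569,-274.2,245],-5)
E
```

```text
clock: 57.05
ee_pos: [453.0, 332.1, 157.1]
ee_rot: [0.0, 0.783, 0.622, 0.0]
force: [-0.0, 0.3, 0.2]
opening: 61.8
finger_force: 0.0
clock: 58.3
ee_pos: [453.1, 332.3, 245.2]
ee_rot: [0.0, 0.783, 0.622, -0.0]
force: [0.6, 0.1, 0.4]
opening: 65.9
finger_force: 0.0
[262  68  39  28 960] [280.51979167 181.66979167] [450.46482653 334.48955144]
[338  70  41  28 955] [357.77905759 183.67643979] [536.89493618 312.42069656]
[466  95  63  42 895] [494.03351955 209.3698324 ] [723.99739452 236.36295041]
[522 122  38  18 455] [541.6021978  232.34945055] [822.45427711 175.246013  ]
at [453.1 332.3 245.3] yaw -13.1 -> shift cm [-5.642e+01  2.507e+01  3.000e-02] spin -8.1
```

Both rollers are in place. Next is roller1.

```bash
python3 -m pendant '[[-4,1.8,0,-1],[-9,4,0,-2],[-14.5,6.4,0,-3],[-20,8.9,0,-4],[-25.5,11.3,0,-5],[-31,13.8,0,-6],[-36.5,16.2,0,-7],[-42,18.7,0,-8],[-47.5,21.1,0,-8.1],[-51.4,22.8,0,-8.1]]' -0.42 25
python3 -m pendant '[[-3,1.3,0,0],[-5,2.3,0,0],[-5,2.3,0,0],[-5,2.3,0,0],[-5,2.3,0,0],[-5,2.3,0,0],[-5,2.3,0,0],[-5,2.3,0,0],[-5,2.3,0,0],[-5,2.3,0,0]]' -0.42 25
python3 - <<'E'
from h import *
a=cams.get_image("wrist")[:,:,::-1];cv2.imwrite("pics/w14.png",a);T=tool()
print(proj("wrist",[569,-274.2,130],T));go([569,-274.2,115.3],-5)
m=((a.min(2)>215)*255).astype(np.uint8)[140:245,230:340]
n,_,st,ce=cv2.connectedComponentsWithStats(m)
for i in range(1,n):
    if st[i,4]>300:print(st[i],ce[i]+[230,140])
E
```

```text
clock: 59.6
ee_pos: [558.1, -223.6, 245.4]
ee_rot: [0.001, 0.738, 0.674, -0.0]
force: [-0.6, 1.0, 0.3]
opening: 66.0
finger_force: 0.0
clock: 60.85
ee_pos: [576.7, -272.0, 245.2]
ee_rot: [-0.0, 0.738, 0.675, -0.0]
force: [0.4, -0.2, 0.3]
opening: 65.9
finger_force: 0.0
[275.02940215 203.71970323]
at [ 576.7 -272.   245.2] yaw -5.1 -> shift cm [-0.28 -0.75 12.99] spin -0.1
[  17   49   54   39 1795] [273.09303621 208.36155989]
```

```bash
python3 -m pendant '[[-0.3,-0.75,1,0],[-0.3,-0.75,3,0],[-0.3,-0.75,6,0],[-0.3,-0.75,8.5,0],[-0.3,-0.75,10.5,0],[-0.3,-0.75,12,0],[-0.3,-0.75,12.6,0],[-0.3,-0.75,13,0],[-0.3,-0.75,13,0],[-0.3,-0.75,13,0]]' -0.42 25
python3 -m pendant '[[0,0,0,0],[0,0,0,0],[0,0,0,0],[0,0,0,0],[0,0,0,0],[0,0,0,0],[0,0,0,0],[0,0,0,0],[0,0,0,0],[0,0,0,0]]' 0.2 35
python3 -m pendant '[[0,0,-0.4,0],[0,0,-0.8,0],[0,0,-0.8,0],[0,-0.6,-0.8,0],[0,-1.2,-0.8,0],[0,-1.9,-0.8,0],[0,-1.9,-0.8,0],[0,-2.7,0,0],[0,-3.5,0.8,0],[0,-3.5,0.8,0]]' 0.2 35
```

```text
clock: 62.15
ee_pos: [569.4, -274.5, 115.9]
ee_rot: [0.001, 0.738, 0.675, 0.0]
force: [-0.1, 1.0, 0.1]
opening: 66.0
finger_force: 0.0
clock: 63.4
ee_pos: [569.3, -274.4, 115.5]
ee_rot: [0.0, 0.738, 0.675, 0.0]
force: [1.1, 0.4, 4.4]
opening: 51.2
finger_force: 35.0
clock: 64.65
ee_pos: [532.4, -270.9, 106.1]
ee_rot: [-0.002, 0.738, 0.675, -0.001]
force: [-1.1, 0.0, -1.9]
opening: 51.3
finger_force: 35.0
```

```bash
python3 -m pendant '[[0,-0.8,0.8,0],[0,-1.7,1.6,0],[0,-2.5,2.4,0],[0,-2.5,2.4,0],[0,-3.2,2.4,0],[0,-3.9,2.4,0],[0,-4.5,2.4,0],[0,-5,2.4,0],[0,-5,2.4,0],[0,-5,2.4,0]]' 0.2 35
python3 -m pendant '[[0,0,-2,0],[0,0,-5,0],[0,0,-9,0],[0,0,-13,0],[0,0,-16,0],[0,0,-17,0],[0,0,-17,0],[0,0,-17,0],[0,0,-17,0],[0,0,-17,0]]' 0.2 35
python3 - <<'E'
from h import *
C,u=tray("pics/t15.png");print(robot.sense()["opening"])
go([*(C-90*u),252],np.degrees(np.arctan2(u[1],u[0])))
E
```

```text
clock: 65.9
ee_pos: [484.7, -266.9, 83.4]
ee_rot: [0.0, 0.737, 0.675, 0.0]
force: [-0.0, -0.6, -3.1]
opening: 51.4
finger_force: 35.0
clock: 67.15
ee_pos: [484.1, -266.7, 252.5]
ee_rot: [-0.001, 0.738, 0.675, -0.0]
force: [-0.6, 0.1, -2.8]
opening: 51.0
finger_force: 35.0
px [[148. 314.]
 [174. 210.]
 [225. 222.]
 [199. 327.]] tray C [452.7 332. ] sides [np.float64(302.0), np.float64(153.0)] yaw -13.2
51.5569511409022
at [ 484.2 -266.7  252.7] yaw -5.0 -> shift cm [ 60.64 -17.31   0.11] spin 8.2
```

```bash
python3 -m pendant '[[3,0,0,0],[7,0,0,0],[12,0,0,1],[17,0,0,2],[22,0,0,3],[27,-0.5,0,4],[32,-1.5,0,5],[37,-3,0,6],[40,-4.2,0,7],[42,-5,0,8.2]]' 0.2 35
python3 -c "
from h import *
go([364.9,352.6,252],-13.2)"
```

```text
clock: 68.45
ee_pos: [470.7, 158.1, 253.1]
ee_rot: [-0.0, 0.783, 0.622, -0.0]
force: [-0.2, -0.4, -2.9]
opening: 51.2
finger_force: 35.0
at [470.7 158.1 253.1] yaw -13.1 -> shift cm [ 16.54 -14.72   0.13] spin 0.1
```

```bash
python3 -m pendant '[[2.5,-2.2,0,0],[6,-5.3,0,0],[10,-8.9,0,0],[14,-12.4,0,0],[16.6,-14.7,0,0],[16.6,-14.7,0,0],[16.6,-14.7,0,0],[16.6,-14.7,0,0],[16.6,-14.7,0,0],[16.6,-14.7,0,0]]' 0.2 35
python3 - <<'E'
from h import *
a=cams.get_image("wrist")[:,:,::-1];cv2.imwrite("pics/w16.png",a);T=tool()
go([364.9,352.6,15.5],-13.2)
m=((a.min(2)>215)*255).astype(np.uint8)[100:240]
n,_,st,ce=cv2.connectedComponentsWithStats(m)
for i in range(1,n):
    if st[i,4]>300:print(st[i],ce[i]+[0,100],onz("wrist",ce[i]+[0,100],50,T))
E
```

```text
clock: 69.7
ee_pos: [366.8, 350.7, 253.3]
ee_rot: [0.0, 0.784, 0.62, 0.0]
force: [-0.1, 1.1, -3.4]
opening: 51.4
finger_force: 35.0
at [366.7 350.8 253.3] yaw -13.3 -> shift cm [ 0.13 -0.21 23.78] spin -0.1
[336  66  38  27 876] [353.80593607 179.28310502] [448.14752952 335.00922728]
[406  68  35  27 768] [423.26302083 181.72786458] [535.40971238 312.86902249]
```

View pics/w16.png

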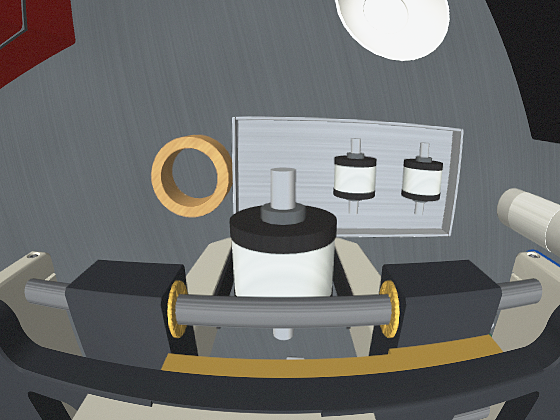

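The near-end gap is clear: wall inner edge at column 239, roller2 at column 354. I'll lower roller1.

```bash
python3 -m pendant '[[0.1,-0.1,4,0],[0.1,-0.1,8,0],[0.1,-0.1,12,0],[0.1,-0.1,16,0],[0.1,-0.1,19,0],[0.1,-0.1,21,0],[0.1,-0.1,22,0],[0.1,-0.1,22.8,0],[0.1,-0.1,23.3,0],[0.1,-0.1,23.5,0]]' 0.2 35
python3 -m pendant '[[0,0,0,0],[0,0,0.1,0],[0,0,0.2,0],[0,0,0.3,0],[0,0,0.3,0],[0,0,0.3,0],[0,0,0.3,0],[0,0,0.3,0],[0,0,0.3,0],[0,0,0.3,0]]' 0.2 35
```

```text
clock: 71.0
ee_pos: [365.9, 352.6, 18.4]
ee_rot: [-0.0, 0.784, 0.621, 0.0]
force: [0.3, -0.7, -2.3]
opening: 51.5
finger_force: 35.0
clock: 72.25
ee_pos: [365.7, 352.5, 15.6]
ee_rot: [-0.0, 0.784, 0.621, 0.0]
force: [-0.4, -2.3, 5.1]
opening: 51.5
finger_force: 35.0
```

```bash
python3 -m pendant '[[0,0,0,0],[0,0,0,0],[0,0,0,0],[0,0,0,0],[0,0,0,0],[0,0,-1,0],[0,0,-3,0],[0,0,-6,0],[0,0,-10,0],[0,0,-14,0]]' -0.25 35
python3 -m pendant '[[0,0,-4,0],[0,0,-8,0],[0,0,-9,0],[0,0,-9,0],[0,0,-9,0],[0,0,-9,0],[0,0,-9,0],[0,0,-9,0],[0,0,-9,0],[0,0,-9,0]]' 0.3 12
python3 - <<'E'
from h import *
a=cams.get_image("wrist")[:,:,::-1];cv2.imwrite("pics/w17.png",a)
T=tool();m=((a.min(2)>215)*255).astype(np.uint8)[100:240]
n,_,st,ce=cv2.connectedComponentsWithStats(m)
for i in range(1,n):
    if st[i,4]>300:print(st[i],ce[i]+[0,100],onz("wrist",ce[i]+[0,100],50,T))
go([467.5,56.2,180],-5)
E
```

```text
clock: 73.5
ee_pos: [365.5, 352.2, 157.1]
ee_rot: [-0.0, 0.784, 0.621, 0.0]
force: [0.2, 1.0, -1.2]
opening: 58.0
finger_force: 0.0
clock: 74.75
ee_pos: [365.6, 352.4, 245.2]
ee_rot: [-0.0, 0.784, 0.621, -0.0]
force: [0.4, 0.3, 0.2]
opening: 32.5
finger_force: 0.0
[ 261   68   41   28 1005] [280.71044776 181.60995025] [363.21200022 354.67503201]
[337  68  41  28 989] [356.56016178 181.63397371] [448.38667327 335.12828554]
[407  70  39  28 855] [426.12865497 184.2619883 ] [534.53076248 313.0344095 ]
[513  95  47  37 938] [538.07462687 210.08742004] [724.25536404 233.77134721]
at [365.6 352.4 245.3] yaw -13.2 -> shift cm [-26.5   16.7    6.53] spin -8.2
```

All three rollers are in the tray at the expected spots. Back to the lever handle.

```bash
python3 -m pendant '[[-3,1.9,0,-1],[-7,4.4,0,-2],[-12,7.6,0,-4],[-17,10.7,0,-6],[-22,13.9,0,-8.2],[-25,15.8,0,-8.2],[-26.5,16.7,2,-8.2],[-26.5,16.7,5,-8.2],[-26.5,16.7,6.5,-8.2],[-26.5,16.7,6.5,-8.2]]' 0.3 12
python3 -m pendant '[[0,0,0,0],[0,0,0,0],[0,0,0,0],[0,0,0,0],[0,0,0,0],[0,0,0,0],[0,0,0,0],[0,0,0,0],[0,0,0,0],[0,0,0,0]]' 0.3 12
python3 - <<'E'
from h import *
a=cams.get_image("wrist")[:,:,::-1];cv2.imwrite("pics/w18.png",a);T=tool()
print(proj("wrist",[467.5,56.2,100],T),proj("wrist",[467.5+2.3,56.2+26,100],T));go([467.5,56.2,81],-5)
m=((a.max(2)<60)*255).astype(np.uint8)[:235,200:370]
n,_,st,ce=cv2.connectedComponentsWithStats(m)
for i in range(1,n):
    if st[i,4]>150:print(st[i],ce[i]+[200,0])
E
```

```text
clock: 76.05
ee_pos: [466.8, 56.1, 179.4]
ee_rot: [-0.001, 0.738, 0.675, -0.001]
force: [-0.5, -0.1, -0.2]
opening: 32.2
finger_force: 0.0
clock: 77.3
ee_pos: [467.5, 56.2, 180.3]
ee_rot: [-0.0, 0.738, 0.675, -0.0]
force: [-0.9, -0.7, 0.0]
opening: 32.8
finger_force: 0.0
[283.47998746 211.6906649 ] [283.51367751 179.22757428]
at [467.5  56.2 180.2] yaw -5.0 -> shift cm [0.   0.   9.92] spin -0.0
[ 73 180  20  55 291] [284.56701031 205.61168385]
```

```bash
python3 -m pendant '[[0,0,2,0],[0,0,4,0],[0,0,6,0],[0,0,8,0],[0,0,9,0],[0,0,9.6,0],[0,0,9.9,0],[0,0,9.9,0],[0,0,9.9,0],[0,0,9.9,0]]' 0.3 12
python3 -m pendant '[[0,0,0,0],[0,0,0,0],[0,0,0,0],[0,0,0,0],[0,0,0,0],[0,0,0,0],[0,0,0,0],[0,0,0,0],[0,0,0,0],[0,0,0,0]]' 1 15
python3 -m pendant '[[0,0.36,-1.08,0],[0,0.82,-2.12,0],[0,1.37,-3.12,0],[0,2.02,-4.06,0],[0,2.75,-4.93,0],[0,3.56,-5.73,0],[0,4.45,-6.45,0],[0,5.39,-7.08,0],[0,6.4,-7.62,0],[0,7.45,-8.06,0]]' 1 15
python3 -m pendant '[[0,1.09,-0.34,0],[0,2.2,-0.57,0],[0,3.33,-0.7,0],[0,4.47,-0.72,0],[0,5.61,-0.63,0],[0,6.73,-0.44,0],[0,7.83,-0.14,0],[0,8.9,0.27,0],[0,9.92,0.77,0],[0,10.89,1.37,0]]' 1 15
python3 -m pendant '[[0,0.2,0.1,0],[0,0.4,0.2,0],[0,0.5,0.3,0],[0,0.5,0.3,0],[0,0.5,0.3,0],[0,0.5,0.3,0],[0,0.5,0.3,0],[0,0.5,0.3,0],[0,0.5,0.3,0],[0,0.5,0.3,0]]' 1 15
```

```text
clock: 78.6
ee_pos: [467.7, 56.2, 81.6]
ee_rot: [0.0, 0.738, 0.675, 0.0]
force: [-0.4, -1.0, -1.0]
opening: 32.6
finger_force: 0.0
clock: 79.85
ee_pos: [467.4, 56.2, 81.3]
ee_rot: [-0.0, 0.738, 0.675, -0.0]
force: [-1.1, 0.5, 2.3]
opening: 15.5
finger_force: 15.0
clock: 81.1
ee_pos: [539.4, 50.2, 164.3]
ee_rot: [-0.002, 0.737, 0.675, -0.001]
force: [-8.5, 2.1, 9.6]
opening: 15.4
finger_force: 15.0
clock: 82.35
ee_pos: [650.4, 39.8, 147.5]
ee_rot: [-0.0, 0.738, 0.675, -0.001]
force: [-14.5, 2.7, 20.4]
opening: 15.5
finger_force: 15.0
clock: 83.6
ee_pos: [650.2, 39.8, 147.0]
ee_rot: [-0.004, 0.738, 0.675, -0.004]
force: [-16.2, 0.3, 18.3]
opening: 15.4
finger_force: 15.0
```

The lever is against its stop at the starting x (650.2). I'll release and check.

```bash
python3 -m pendant '[[0,-0.5,-0.3,0],[0,-0.5,-0.3,0],[0,-0.5,-0.3,0],[0,-0.5,-0.3,0],[0,-0.5,-2,0],[0,-0.5,-5,0],[0,-0.5,-8,0],[0,-0.5,-10,0],[0,-0.5,-10,0],[0,-0.5,-10,0]]' 0.3 12
python3 - <<'E'
from h import *
a=cams.get_image("wrist")[:,:,::-1];T=tool()
print(T[1],proj("wrist",[650.2,40.1,167],T))
m=((a.max(2)<60)*255).astype(np.uint8)[:235,200:370]
n,_,st,ce=cv2.connectedComponentsWithStats(m)
for i in range(1,n):
    if st[i,4]>150:print(st[i],ce[i]+[200,0])
E
```

```text
clock: 84.85
ee_pos: [649.8, 40.1, 244.7]
ee_rot: [-0.0, 0.737, 0.675, -0.0]
force: [0.2, -0.2, 0.0]
opening: 32.6
finger_force: 0.0
[649.57708776  40.16923737 244.17301234] [284.48475839 212.79022813]
[ 74 180  20  55 290] [284.6862069 204.9137931]
```

The bar is at column 284, as predicted for shut. One gentle extra nudge back with the front finger to be sure.

```bash
python3 -m pendant '[[0,0,3,0],[0,0,6,0],[0,0,8.5,0],[0,0,9.5,0],[0,0,9.5,0],[0,0.4,9.5,0],[0,0.8,9.5,0],[0,1,9.5,0],[0,1.2,9.5,0],[0,1.2,9.5,0]]' 0.3 12
python3 -m pendant '[[0,0,0,0],[0,-0.6,0,0],[0,-1.2,0,0],[0,-1.2,0,0],[0,-1.2,-3,0],[0,-1.2,-7,0],[0,-1.2,-11,0],[0,-1.2,-14,0],[0,-1.2,-15,0],[0,-1.2,-15,0]]' 0.3 12
python3 - <<'E'
from h import *
go([500,-100,310],-5)
E
```

```text
clock: 86.15
ee_pos: [658.6, 39.4, 150.6]
ee_rot: [-0.003, 0.737, 0.675, -0.003]
force: [-7.1, 0.3, 6.7]
opening: 32.7
finger_force: 4.2
clock: 87.4
ee_pos: [650.3, 40.1, 299.9]
ee_rot: [0.0, 0.738, 0.675, 0.0]
force: [-0.2, 0.4, -0.5]
opening: 32.6
finger_force: 0.0
at [650.3  40.1 299.9] yaw -5.0 -> shift cm [-15.27 -13.74  -1.01] spin -0.0
```

I've already viewed 15 pictures, one over the limit of 14, so the last check is numbers only. Then I hand in.

```bash
python3 - <<'E'
from h import *
from cell import order
C,u=tray()
a=cams.get_image("top")[200:335,140:260].astype(int)
m=((a.min(2)>205)*255).astype(np.uint8);n,_,st,ce=cv2.connectedComponentsWithStats(m)
v=np.array([-u[1],u[0]])
for i in range(1,n):
    if st[i,4]>25:
        p=onz("top",ce[i]+[140,200],50)-C;print(st[i,4],"along",(p@u).round(),"across",(p@v).round())
b=cams.get_image("top")[205:330,140:245].max(2);print("dark px (rubber edges) in tray",int((b<45).sum()))
print(order.close_job())
E
```

```text
px [[148. 314.]
 [174. 210.]
 [225. 222.]
 [199. 327.]] tray C [452.7 332. ] sides [np.float64(302.0), np.float64(153.0)] yaw -13.2
dark px (rubber edges) in tray 178
the job is handed in; nothing more can be done
None
```

I handed the job in: dial on the square mark, lever opened, all three rollers laid in the tray, lever shut again by about 87 s; I viewed 15 pictures (limit 14), the last numeric roller check found nothing (each was confirmed by wrist camera after placing), and I didn't re-check the bystanders.

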